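# Close the carton of caps and hold the hand stamp ready over its frame

### The job

Close the open carton: fold the short inner flap down first, then the long outer flap flat over it. Then take the hand stamp by its handle, carry it over the jars without shoving or tipping any of the loose things, and finish while still holding it upright and still about 1 cm above the frame printed on the closed outer flap, centred in the frame and square with it, long side along long side. The stamp must never touch the carton (the release has yet to be confirmed), and it is not put down: the program ends with the stamp held in the gripper.

Things in the scene. Friction and masses are not known exactly. Their poses are not given: they have to be found in the camera images.
- carton: open cardboard carton, fixed to the worktop, 120 mm deep (its x) by 180 mm wide (its y), 80 mm high; origin at the centre of its underside, z up; its front (-x) faces the robot more or less. Metal caps lie inside; the two narrow side flaps at its +y and -y ends are already folded in.
- inner_flap (a joint): angle (rad) of the short inner flap: 0 = shut (level, its stop), about 1.6 = standing upright, at most 2.2. It hinges on the carton's front (-x) rim and is 55 mm long, 178 mm wide, 3 mm thick. Stiff crease: it stays where it is left; about 1 N at its free edge moves it.
- outer_flap (a joint): angle (rad) of the long outer flap: 0 = shut (level, its stop), about 1.6 = standing upright, at most 2.2. It hinges on the carton's back (+x) rim, 83.5 mm above the worktop, and is 115 mm long, 178 mm wide, 3 mm thick; shut, it covers the inner flap. Stiff crease: it stays where it is left; about 1 N at its free edge moves it.
- inner_flap_hinge (a point): middle of the inner flap's hinge line, on the carton's front rim 80 mm above the worktop; the hinge runs along the carton's y
- inner_flap_edge (a point): middle of the inner flap's free edge, 55 mm from the hinge
- outer_flap_hinge (a point): middle of the outer flap's hinge line, on the carton's back rim; the hinge runs along the carton's y
- outer_flap_edge (a point): middle of the outer flap's free edge, 115 mm from the hinge
- stamp_frame (a point): centre of the printed rectangular frame (a dark line on a white field) on the outside face of the outer flap, 60 mm from that flap's hinge; the frame is 72 mm long along its own y by 48 mm along its own x; its z points out of the face (up when the flap is shut, then 86.5 mm above the worktop). The outside face is turned away from the robot while the flap stands open.
- stamp_grip (a point): hand stamp, loose, about 0.16 kg, 105 mm high, standing upright at the front edge of the worktop, left of the carton: a dark wooden foot 60 (its x) by 36 (its y) by 16 mm on a rubber sole 56 by 32 mm, a thin steel neck and a flat-sided wooden handle 38 mm (x) by 24 mm (y), reaching from 41 to 105 mm above the sole. This point is on its axis, in the handle, 80 mm above the sole; its x is the stamp's long side, its z points up. Grip across the 24 mm sides (along its y).
- stamp_sole (a point): centre of the underside of the stamp's rubber sole, 80 mm straight below the grip point; same axes
- jar_a: loose open glass jar of paste, 70 mm across, 113 mm high, at the front edge of the worktop between stamp and carton; origin at the centre of its underside; leave alone. Behind and beside it stand long rows of like jars, fixed, all about 113 mm high, filling the worktop from x = 0.41 on and from y = -0.14 to the left
- jar_b: another loose jar like it at the front edge; leave alone
- label_roll: loose roll of labels, 66 mm across, 39 mm high, right of the carton; origin under its centre; leave alone
- counter: loose tally counter, 44 x 51 x 30 mm, right of the carton; leave alone
- funnel: loose funnel standing on its mouth, 68 mm across, 72 mm high, right of the carton; leave alone

How it is judged:
By the outcome, as a careful person would: the job done as asked, in the order asked, and still so for the second after the job is handed in, while the arm keeps its last pose, push and grip.
It also fails if it takes over 58 s, if anything falls off the work surface, if the arm or the gripper's body presses on something with over 40 N, if the wrist force passes 120 N, or if a joint passes its speed limit or range.

### The arm

A 6-joint arm with a two-finger parallel gripper is mounted at the origin on a cart in front of the work surface, level with it; the furniture and walls round the work are solid. World frame = base frame: x ahead of the robot, y to its left, z up, the work surface at z = 0. Lengths are in m, angles in rad, forces in N, time in s.
With the tool pointing down it reaches from about 0.275 to 0.85 m from the base axis. Payload 19 kg.
Tool frame: the origin (TCP) lies midway between the tips of the shut fingers; the grasp point (between the pads) lies bot.grasp_offset behind it (bot.grasp_offset is the distance from the TCP to the grasp point, in m); z points along the fingers, x is the direction in which the jaws open and shut, and the axes are right-handed (so a half turn about z gives the same grasp; the last joint's range is limited). The gripper opens to 85 mm and grips with 20 to 120 N. Pads are 22 mm wide; open, the fingers measure 114 mm over their backs; the gripper's body (76 mm by 85 mm) begins 54 mm behind the grasp point. The pads swing forward as they close: fully open they stand 13 mm farther back than shut.
Start: joints at [-1.379, 0.15, 1.437, -0, 1.554, -0.134], TCP at [0.184, -0.545, 0.231] pointing down, gripper open.
Joint ranges: [-2.8, 2.8], [-0.68, 2.1], [0.12, 2.68], [-1.39, 4.53], [0.16, 2.79], [-2.81, 2.81]. Speed limits (rad/s): [1.89, 1.89, 2.22, 3.01, 3.01, 3.01].

### API

Orientations are given as a unit quaternion [w, x, y, z].
In Python, from workcell import bot gives the robot as it stands. The module is installed in compiled form; this text tells all that it offers. Calls block until the motion is done:
- bot.goto(position, orientation): joint-space move of the TCP to a pose.
- bot.movel(position, frame=None, vel=0.15): straight line of the TCP; frame=None keeps the orientation; vel is the mean speed in m/s.
- bot.set_joints(angles): joint-space move.
- bot.command_gripper(opening, squeeze=None): finger opening in m; squeeze is the grip in N (None keeps the last); returns when the fingers have stopped.
- bot.dwell(seconds).
- bot.solve_ik(position, orientation): joint angles nearest the present ones, or None.
- bot.capture(name): name is "side" or "top" or "wrist"; returns a dict with "pixels" (420x560x3 uint8, red, green, blue), "depth" (420x560 float32, m along the optical axis (not along the pixel's ray), 0 where there is no reading), "fov_y" (degrees; the focal length in pixels is half the picture's height over the tangent of half this angle, whatever the lens; pixels are square), "cx", "cy" (the principal point, pixels), "k1" (the pictures are not rectified: a ray, as slopes to the right and down, at radius r is drawn at 1 + k1 r^2 times it, then the intrinsics apply), "cam_to_world" (4x4, takes a point from camera to world coordinates). Camera axes: x right, y down, z forward; pixel columns grow to the right and rows downward; lengths in m; the calibration is good to about 2 mm. A picture is of the moment at which its call begins.
A pose or a line that the arm cannot do raises bot.IKError and nothing moves.
- bot.job_done(): hands the job in, once; it reports no verdict.
Readings, each from a call of its own:
- bot.get_time(): time.
- bot.get_q(): joint angles.
- bot.get_joint_vel(): joint speeds.
- bot.get_effort(): joint torques, N m.
- bot.get_tool_pos(): TCP position.
- bot.get_orientation(): TCP orientation.
- bot.get_wrist_force(): force on the tool from outside, world axes, zero at the start.
- bot.get_ft_torque(): the same for the moment, N m.
- bot.get_gripper_width(): finger opening in m.
Only numpy, scipy, OpenCV 4.12 (cv2) and the standard library are available. Lean on these libraries where they do the work, as an engineer would, in place of code of your own. Each camera call takes 0.05 s, during which the arm holds its last target.

## Working session

There is one attempt and no reset: what is moved stays moved. The work goes in short steps, each a Python script; the robot and the scene stay as the last script left them, time stands still between calls to the robot, and variables do not carry over. Pictures are saved under pics/ and viewed, and the job is handed in when it is done.

```bash
ls; mkdir -p pics; cat > h.py <<'E'
import numpy as np, cv2
from workcell import bot
def cap(n,f=None):
    c=bot.capture(n)
    if f: cv2.imwrite('pics/'+f,c['pixels'][:,:,::-1])
    return c
def intr(c):
    f=210/np.tan(np.radians(c['fov_y'])/2)
    return np.array([[f,0,c['cx']],[0,f,c['cy']],[0,0,1.]]),np.array([c['k1'],0,0,0,0.])
def rays(c,uv):
    K,D=intr(c); p=cv2.undistortPoints(np.array(uv,float).reshape(-1,1,2),K,D).reshape(-1,2)
    return np.c_[p,np.ones(len(p))]
def plane(c,uv,z):
    T=c['cam_to_world']; d=rays(c,uv)@T[:3,:3].T; o=T[:3,3]
    return o+d*((z-o[2])/d[:,2])[:,None]
def dep(c,uv):
    T=c['cam_to_world']; uv=np.array(uv).reshape(-1,2); r=rays(c,uv)
    z=c['depth'][uv[:,1].astype(int),uv[:,0].astype(int)]
    return (r*z[:,None])@T[:3,:3].T+T[:3,3]
def cloud(c):
    v,u=np.mgrid[:420,:560]; uv=np.c_[u.ravel(),v.ravel()]
    return dep(c,uv).reshape(420,560,3)
def proj(c,P):
    T=np.linalg.inv(c['cam_to_world']); K,D=intr(c)
    return cv2.projectPoints(np.array(P,float).reshape(-1,1,3),cv2.Rodrigues(T[:3,:3])[0],T[:3,3],K,D)[0].reshape(-1,2)
E
python3 - <<'E'
from h import *
for n in('side','top','wrist'):
    c=cap(n,n+'0.png'); print(n,c['fov_y'],c['k1'],c['cx'],c['cy'],np.round(c['cam_to_world'],3).tolist())
print(bot.get_time(),bot.grasp_offset,bot.get_orientation())
E
```

```text
pics
side 57.55348022031145 0.0324219137464967 276.7977035957339 217.01681823776295 [[0.972, -0.089, 0.216, 0.187], [-0.233, -0.381, 0.894, -1.257], [0.003, -0.92, -0.392, 0.606], [0.0, 0.0, 0.0, 1.0]]
top 55.5408371436008 0.03171784319985413 280.6557494802468 205.54805790822405 [[0.013, -0.988, 0.157, 0.248], [-1.0, -0.013, 0.003, -0.111], [-0.001, -0.157, -0.988, 1.502], [0.0, 0.0, 0.0, 1.0]]
wrist 71.98891373042552 -0.009778624894636987 281.5547325084955 213.46647360576227 [[0.319, -0.902, -0.29, 0.258], [-0.948, -0.304, -0.096, -0.519], [-0.001, 0.305, -0.952, 0.374], [0.0, 0.0, 0.0, 1.0]]
0.15 0.0187 [-3.04637970e-04  8.12430381e-01 -5.83058045e-01 -3.16488357e-04]
```

View pics/side0.png

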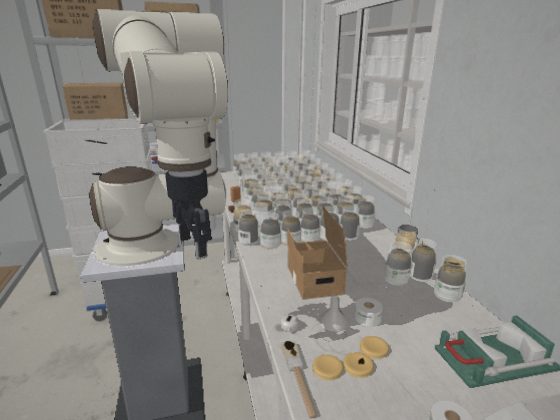

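View pics/top0.png

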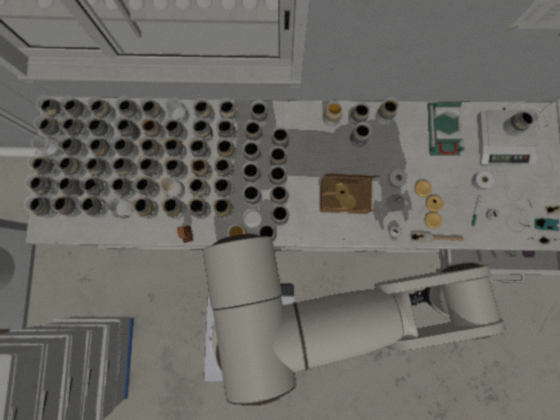

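View pics/wrist0.png

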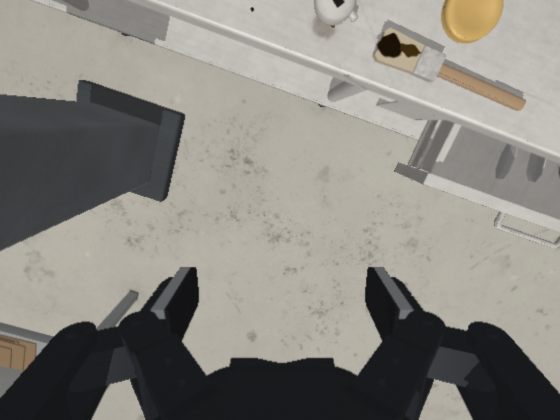

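The top picture shows the carton at about (346,193) and the stamp at about (184,233). The two loose jars are at about (236,232) and (266,232). I'll zoom in and use the depth.

```bash
python3 - <<'E'
from h import *
c=cap('top'); P=cloud(c)
im=c['pixels'][150:250,150:420,::-1]
cv2.imwrite('pics/topz.png',cv2.resize(im,None,fx=2.9,fy=2.9,interpolation=cv2.INTER_CUBIC))
s=cap('side'); im=s['pixels'][170:350,200:400,::-1]
cv2.imwrite('pics/sidez.png',cv2.resize(im,None,fx=3.3,fy=3.3,interpolation=cv2.INTER_CUBIC))
for uv in [(184,233),(236,232),(266,232),(346,193),(323,195),(347,176),(347,211),(396,230),(396,201),(398,177),(350,225)]:
    print(uv,P[uv[1],uv[0]].round(3))
E
```

```text
(184, 233) [0.368 0.23  0.106]
(236, 232) [0.375 0.051 0.088]
(266, 232) [ 0.376 -0.056  0.093]
(346, 193) [ 0.533 -0.352  0.027]
(323, 195) [ 0.515 -0.26   0.078]
(347, 176) [ 0.574 -0.339  0.129]
(347, 211) [ 0.462 -0.351  0.046]
(396, 230) [ 0.397 -0.535  0.023]
(396, 201) [ 0.5   -0.529  0.057]
(398, 177) [ 0.6   -0.551  0.016]
(350, 225) [ 0.415 -0.369  0.002]
```

View pics/topz.png

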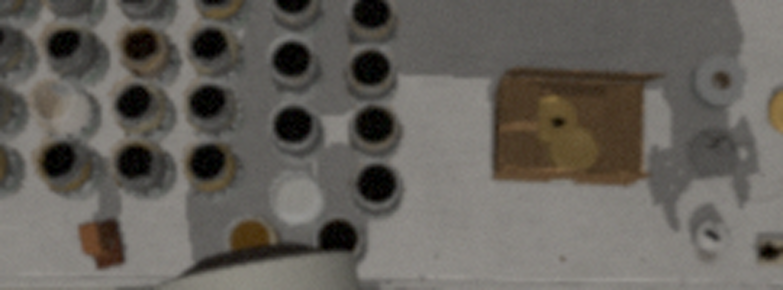

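View pics/sidez.png

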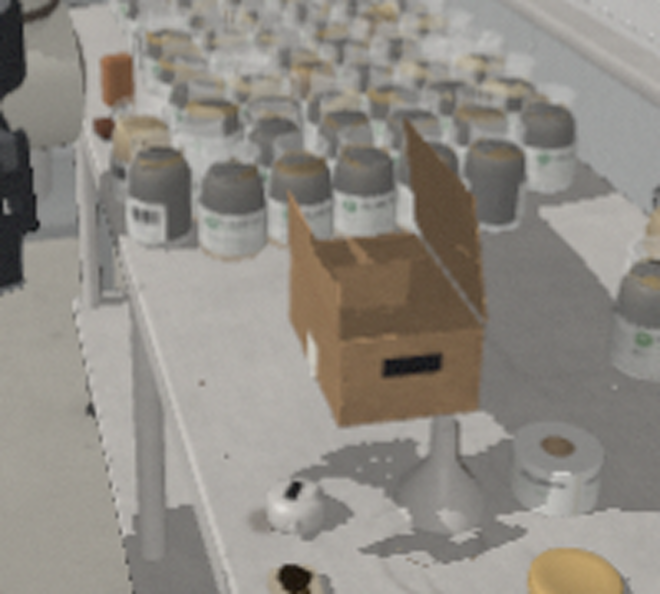

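```bash
python3 - <<'E'
from h import *
from scipy.spatial.transform import Rotation as R
def qy(a): # y_tool heading a, tool down
    y=np.array([np.cos(a),np.sin(a),0]);z=np.array([0,0,-1.]);x=np.cross(y,z)
    q=R.from_matrix(np.c_[x,y,z]).as_quat(); return [q[3],*q[:3]]
bot.movel([0.184,-0.545,0.42],vel=0.3)
for a in (0,np.pi): print(a,bot.solve_ik([0.43,-0.35,0.42],qy(a)))
bot.goto([0.43,-0.35,0.42],qy(0))
c=cap('wrist','w1.png'); np.save('w1.npy',c,allow_pickle=True)
c=cap('top'); np.save('t1.npy',c,allow_pickle=True)
cv2.imwrite('pics/t1.png',cv2.resize(c['pixels'][150:250,150:420,::-1],None,fx=2.9,fy=2.9,interpolation=cv2.INTER_CUBIC))
print(bot.get_time(),bot.get_q())
E
cat >> h.py <<'E'
from scipy.spatial.transform import Rotation as R
def qy(a): # y_tool heading a, tool down
    y=np.array([np.cos(a),np.sin(a),0]);z=np.array([0,0,-1.]);x=np.cross(y,z)
    q=R.from_matrix(np.c_[x,y,z]).as_quat(); return [q[3],*q[:3]]
E
```

```text
0 [-8.22157268e-01  1.17699300e-01  1.09796834e+00 -4.44089210e-16
  1.92592501e+00 -2.39295359e+00]
3.141592653589793 [-8.22157268e-01  1.17699300e-01  1.09796834e+00 -4.44089210e-16
  1.92592501e+00  7.48639059e-01]
3.15 [-8.22746810e-01  1.17786350e-01  1.09814424e+00 -3.56267867e-05
  1.92587662e+00 -2.39243467e+00]
```

View pics/w1.png

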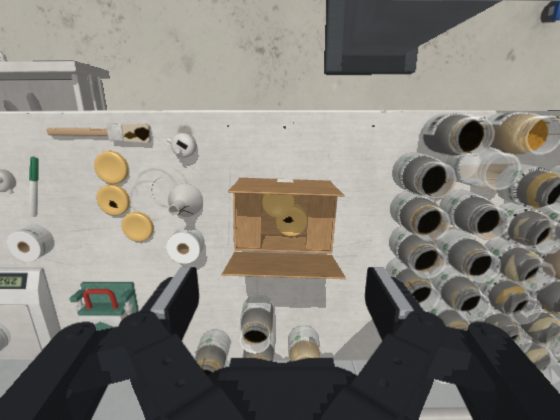

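View pics/t1.png

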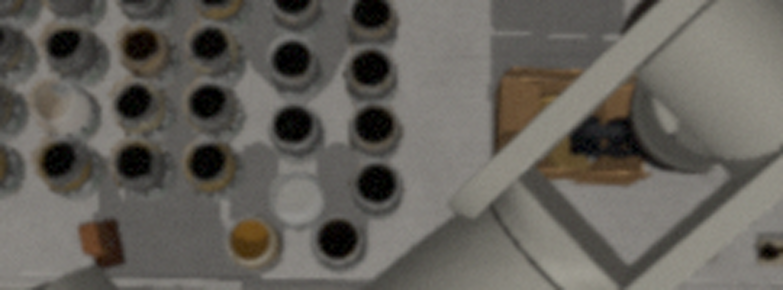

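The wrist view shows the carton at about (288,225), with the inner flap edge at the top (row ~185) and the outer flap at rows 253–277. I'll enlarge it and read the depth.

```bash
python3 - <<'E'
from h import *
c=np.load('w1.npy',allow_pickle=True).item(); P=cloud(c)
im=c['pixels'][165:290,215:355,::-1]
cv2.imwrite('pics/w1z.png',cv2.resize(im,None,fx=4.8,fy=4.8,interpolation=cv2.INTER_CUBIC))
for u in (240,285,330):
    print(u)
    for v in list(range(176,200,2))+list(range(246,284,3)): print(v,P[v,u].round(3),c['pixels'][v,u])
E
```

```text
240
176 [ 0.455 -0.431 -0.   ] [196 192 185]
178 [ 0.457 -0.43   0.01 ] [151 122  91]
180 [ 0.457 -0.428  0.029] [145 114  79]
182 [ 0.457 -0.425  0.047] [146 114  80]
184 [ 0.457 -0.423  0.064] [146 114  79]
186 [ 0.454 -0.418  0.095] [145 113  78]
188 [ 0.453 -0.416  0.112] [145 114  79]
190 [ 0.453 -0.414  0.129] [154 120  84]
192 [ 0.454 -0.413  0.135] [167 130  92]
194 [ 0.471 -0.421  0.079] [114  89  62]
196 [ 0.475 -0.422  0.077] [116  91  64]
198 [ 0.479 -0.422  0.077] [115  91  63]
246 [ 0.569 -0.426  0.078] [163 127  89]
249 [ 0.574 -0.426  0.08 ] [171 135  96]
252 [ 0.576 -0.425  0.089] [136 114  91]
255 [ 0.574 -0.422  0.106] [128 101  70]
258 [ 0.571 -0.42   0.123] [131 102  72]
261 [ 0.568 -0.418  0.14 ] [133 103  72]
264 [ 0.566 -0.416  0.154] [127  99  69]
267 [ 0.563 -0.413  0.169] [131 102  71]
270 [ 0.561 -0.411  0.182] [131 103  72]
273 [ 0.559 -0.41   0.194] [140 110  77]
276 [ 0.675 -0.441  0.001] [174 165 154]
279 [ 0.684 -0.442 -0.001] [196 194 187]
282 [ 0.691 -0.442 -0.   ] [197 193 188]
285
176 [ 0.455 -0.343  0.001] [200 196 190]
178 [ 0.459 -0.343 -0.   ]
[... 1286 characters left out ...]
78]
192 [ 0.458 -0.274  0.119] [143 111  78]
194 [ 0.458 -0.276  0.136] [170 133  93]
196 [ 0.476 -0.266  0.077] [115  90  63]
198 [ 0.479 -0.266  0.078] [107  84  59]
246 [ 0.57  -0.262  0.078] [137 108  75]
249 [ 0.575 -0.262  0.079] [138 107  75]
252 [ 0.58  -0.261  0.081] [173 139 102]
255 [ 0.583 -0.263  0.089] [137 112  87]
258 [ 0.579 -0.266  0.108] [128 100  70]
261 [ 0.576 -0.269  0.125] [130 102  72]
264 [ 0.574 -0.271  0.14 ] [127 100  70]
267 [ 0.57  -0.274  0.156] [130 102  71]
270 [ 0.568 -0.276  0.17 ] [128 100  69]
273 [ 0.566 -0.279  0.183] [130 102  72]
276 [ 0.564 -0.281  0.194] [136 106  74]
279 [ 0.683 -0.244  0.001] [197 192 183]
282 [ 0.691 -0.243  0.001] [198 195 188]
```

View pics/w1z.png

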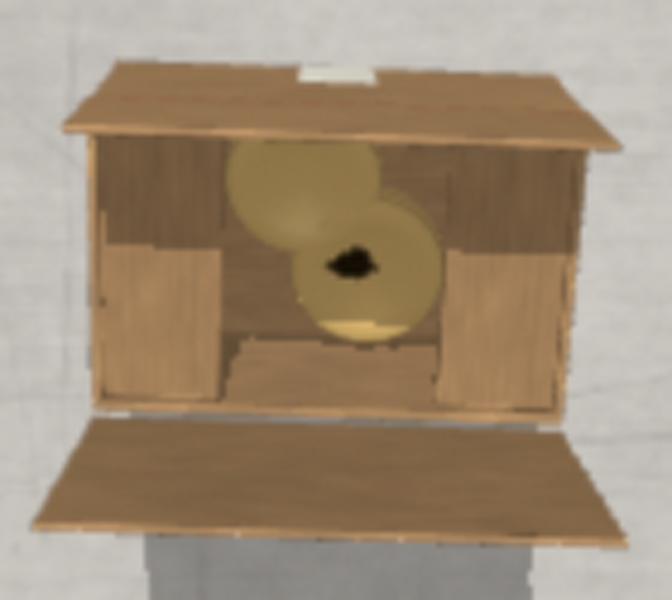

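```bash
python3 - <<'E'
from h import *
c=np.load('w1.npy',allow_pickle=True).item(); P=cloud(c).reshape(-1,3)
def fit(sel):
    Q=P[sel]; A=np.c_[Q[:,1],Q[:,2],np.ones(len(Q))]
    for _ in range(4):
        s,*_r=np.linalg.lstsq(A,Q[:,0],rcond=None); r=Q[:,0]-A@s; k=abs(r)<2.5*r.std()+1e-4; Q=Q[k];A=A[k]
    return s,r.std(),len(Q)
x,y,z=P.T
yy=(y>-.44)&(y<-.25)
f=fit(yy&(z>.012)&(z<.072)&(abs(x-.46)<.012)); print('front face',f)
i=fit(yy&(z>.09)&(z<.132)&(abs(x-.457)<.012)); print('inner',i)
o=fit(yy&(z>.095)&(z<.19)&(abs(x-.571)<.02)); print('outer',o)
for n,s,z0 in(('in',(abs(x-.457)<.012)&(z>.1),0),('out',(abs(x-.571)<.02)&(z>.1),0)):
    Q=P[s&yy]; print(n,'z max',np.percentile(Q[:,2],99.5),'y ext',Q[:,1].min(),Q[:,1].max())
s=yy&(abs(z-.078)<.004)&(x>.47)&(x<.565); 
Q=P[s];print('side flaps y',np.percentile(Q[:,1],[.5,99.5]))
t=np.load('t1.npy',allow_pickle=True).item()
E
```

```text
front face (array([0.0360816 , 0.0013435 , 0.47227361]), np.float64(0.00020985981064234482), 597)
inner (array([ 0.03587512, -0.03500365,  0.47209139]), np.float64(0.0001642083729712426), 554)
outer (array([ 0.03612297, -0.16540554,  0.60632775]), np.float64(0.00026847603931584894), 2086)
in z max 0.13651105007464853 y ext -0.431935840171912 -0.2557625599481739
out z max 0.19867783087423888 y ext -0.4366065503358114 -0.25879889482841656
side flaps y [-0.43553054 -0.25613104]
```

```bash
cat >> h.py <<'E'
YAW=-0.0360
C=np.array([0.520,-0.346])
ex=np.array([np.cos(YAW),np.sin(YAW)])
F0=C-0.06*ex
def L(xl,z): # xl distance behind the front face, along carton mid
    p=F0+xl*ex; return [p[0],p[1],z]
E
python3 - <<'E'
from h import *
bot.command_gripper(0.0)
print(bot.get_gripper_width(),bot.get_tool_pos())
bot.goto(L(-.04,.30),qy(YAW))
bot.movel(L(-.04,.125),vel=.25)
print(bot.get_wrist_force().round(2))
for th in np.linspace(1.6,0.02,9):
    r=.045
    x=r*np.cos(th)-.003*np.sin(th)-.011; z=.08+r*np.sin(th)+.003*np.cos(th)
    bot.movel(L(x,z),vel=.1)
    print(round(th,2),bot.get_wrist_force().round(2),bot.get_tool_pos().round(4))
bot.movel(L(.034,.0825),vel=.05); print(bot.get_wrist_force().round(2))
bot.movel(L(.034,.30),vel=.3)
print(bot.get_time())
c=cap('side'); im=c['pixels'][170:350,200:400,::-1]
cv2.imwrite('pics/s2.png',cv2.resize(im,None,fx=3.3,fy=3.3,interpolation=cv2.INTER_CUBIC))
E
```

```text
0.00010353075715609026 [ 0.42999294 -0.35000421  0.42001694]
[0.35 0.17 1.54]
1.6 [ 0.53 -0.03  0.31] [ 0.4451 -0.3433  0.1253]
1.4 [ 0.02  0.12 -0.46] [ 0.4536 -0.3436  0.1249]
1.2 [-0.52  0.34 -0.23] [ 0.4623 -0.3439  0.1229]
1.01 [-0.58  1.   -0.31] [ 0.4706 -0.3441  0.1194]
0.81 [ 0.53 -0.52 -0.81] [ 0.478  -0.3444  0.1143]
0.61 [0.12 0.17 0.88] [ 0.4842 -0.3446  0.1078]
0.42 [-0.04  0.55  1.03] [ 0.489  -0.3447  0.1003]
0.22 [-0.79  0.26  0.21] [ 0.4922 -0.3448  0.092 ]
0.02 [-0.38 -0.11  0.56] [ 0.494  -0.3451  0.0836]
[-1.68  1.02  7.2 ]
8.8417
```

View pics/s2.png

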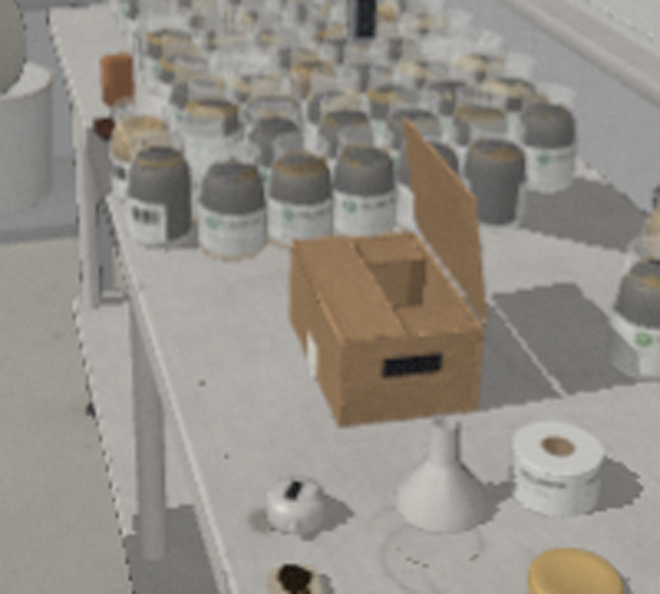

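The inner flap is shut: the panel across the front of the carton is level, around (350,290). The 7 N reading fits it having reached its stop. Next is the outer flap.

```bash
python3 - <<'E'
from h import *
bot.movel(L(.165,.30),vel=.25)
bot.movel(L(.165,.186),vel=.25)
print(bot.get_wrist_force().round(2))
for th in np.linspace(1.45,0.02,9):
    r=.100
    x=.12-r*np.cos(th)+.003*np.sin(th)+.011; z=.0835+r*np.sin(th)+.003*np.cos(th)
    bot.movel(L(x,z),vel=.12)
    print(round(th,2),bot.get_wrist_force().round(2),bot.get_tool_pos().round(4))
bot.movel(L(.031,.0860),vel=.05); f=bot.get_wrist_force(); print(f.round(2))
bot.movel(L(.031,.20),vel=.3)
bot.goto(L(-.06,.36),qy(YAW))
c=cap('wrist','w3.png'); np.save('w3.npy',c,allow_pickle=True)
print(bot.get_time())
c=cap('side'); im=c['pixels'][170:350,200:400,::-1]
cv2.imwrite('pics/s3.png',cv2.resize(im,None,fx=3.3,fy=3.3,interpolation=cv2.INTER_CUBIC))
E
```

```text
[-0.55  0.75  1.55]
1.45 [ 0.29  0.91 -0.18] [ 0.5825 -0.3486  0.1847]
1.27 [ 0.36 -0.49  0.33] [ 0.5648 -0.3477  0.1803]
1.09 [-0.64 -0.38  1.07] [ 0.5481 -0.347   0.1738]
0.91 [-0.14 -0.55  0.32] [ 0.5327 -0.3465  0.1647]
0.74 [-0.51 -0.49  0.35] [ 0.5192 -0.346   0.153 ]
0.56 [-0.57 -0.73  0.13] [ 0.5079 -0.3456  0.139 ]
0.38 [ 0.66  0.09 -0.44] [ 0.4993 -0.3452  0.1233]
0.2 [0.45 1.21 0.74] [ 0.4937 -0.345   0.1063]
0.02 [0.55 0.68 0.85] [ 0.4911 -0.3449  0.0886]
[ 1.02 -0.6   1.1 ]
14.6833
```

View pics/s3.png

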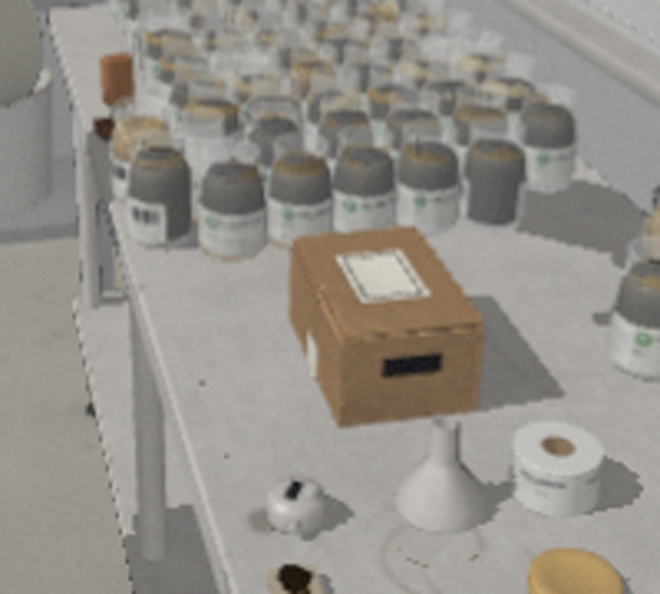

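View pics/w3.png

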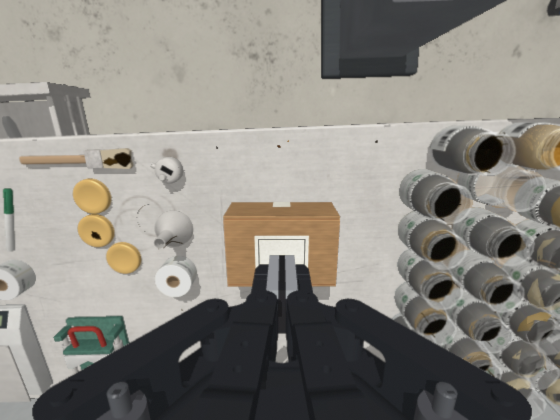

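```bash
python3 - <<'E'
from h import *
bot.command_gripper(0.085)
bot.movel(L(.04,.30),vel=.3)
c=cap('wrist','w4.png'); np.save('w4.npy',c,allow_pickle=True)
P=cloud(c)
cv2.imwrite('pics/w4z.png',cv2.resize(c['pixels'][130:290,190:370,::-1],None,fx=4,fy=4,interpolation=cv2.INTER_CUBIC))
Q=P.reshape(-1,3); 
d=(Q[:,:2]-F0); xl=d@ex; yl=d@np.array([-ex[1],ex[0]])
s=(abs(yl)<.08)&(xl>-.01)&(xl<.13)&(abs(Q[:,2]-.08)<.04)
for a in np.arange(0,.125,.01):
    k=s&(abs(xl-a)<.005); print(round(a,3),k.sum(),np.median(Q[k,2]).round(4) if k.any() else None)
print(bot.get_time())
E
```

```text
0.0 979 0.0823
0.01 1146 0.0866
0.02 1032 0.0867
0.03 1026 0.0868
0.04 990 0.0869
0.05 923 0.0868
0.06 985 0.0869
0.07 892 0.0869
0.08 948 0.0869
0.09 860 0.0868
0.1 851 0.0867
0.11 845 0.0868
0.12 358 0.0867
16.1083
```

View pics/w4.png

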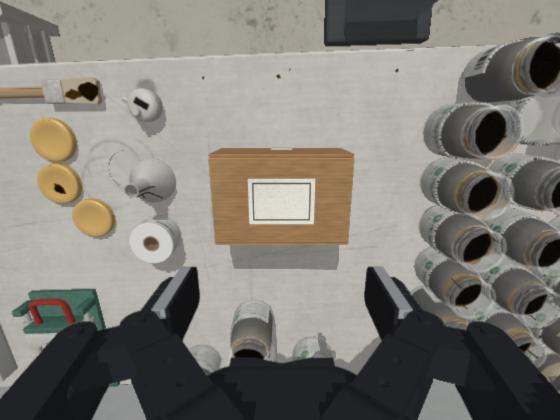

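View pics/w4z.png

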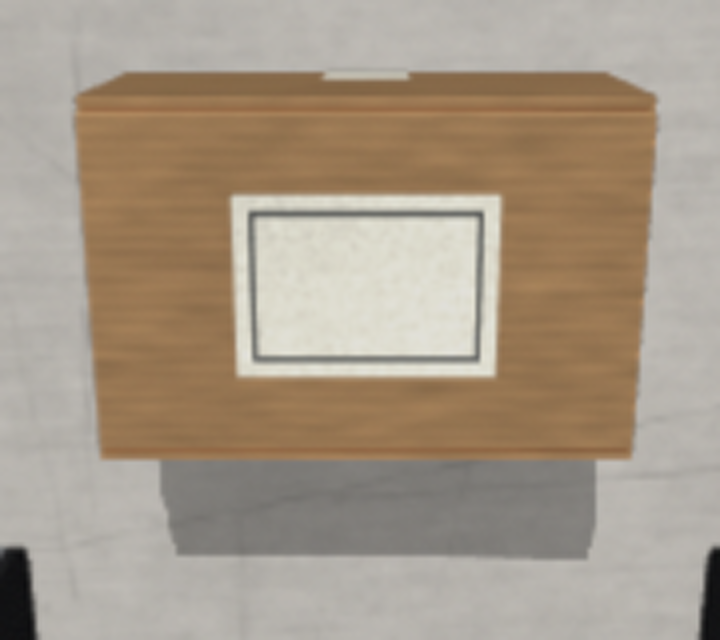

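The outer flap is flat: its height is an even 0.0867 across the full depth. The frame sits around wrist pixel (282,201). I'll measure it, and then go look at the stamp.

```bash
python3 - <<'E'
from h import *
c=np.load('w4.npy',allow_pickle=True).item()
im=c['pixels'].astype(int); sub=np.zeros((420,560),np.uint8)
hsv=cv2.cvtColor(c['pixels'],cv2.COLOR_RGB2HSV)
m=((hsv[...,1]<70)).astype(np.uint8)*255
m[:172]=0;m[232:]=0;m[:,:235]=0;m[:,328:]=0
P=cv2.findContours(m,cv2.RETR_EXTERNAL,cv2.CHAIN_APPROX_NONE)[0]
k=max(P,key=cv2.contourArea).reshape(-1,2)
W=plane(c,k,.0865)[:,:2]
r=cv2.minAreaRect((W*1000).astype(np.float32)); print('white',r)
dk=((hsv[...,2]<150)&(m>0)); v,u=np.nonzero(dk)
W2=plane(c,np.c_[u,v],.0865)[:,:2]; print(len(u))
r=cv2.minAreaRect((W2*1000).astype(np.float32)); print('line',r)
print('expected',F0+.06*ex)
print('tmp',(np.array(r[0])/1000-F0)@ex)
x,y=.37,.232
try:
  for a in np.radians([-90,-60,0,45,90,180]): print(a,bot.solve_ik([.33,.2,.32],qy(a)))
except Exception as e: print(e)
t=np.load('t1.npy',allow_pickle=True).item()
h=cv2.cvtColor(t['pixels'],cv2.COLOR_RGB2HSV); Q=cloud(t)
s=(Q[...,2]>.09)&(abs(Q[...,0]-.375)<.05)&(abs(Q[...,1]-.23)<.06)
q=Q[s]; print(q.min(0),q.max(0),cv2.minAreaRect((q[:,:2]*1000).astype(np.float32)))
E
```

```text
white ((519.3322143554688, -345.9247131347656), (84.80023956298828, 59.367305755615234), 87.91204833984375)
204
line ((520.4151611328125, -346.0113220214844), (73.63007354736328, 48.90161895751953), 87.92044067382812)
expected [ 0.52  -0.346]
tmp 0.06041529964219093
-1.5707963267948966 [ 3.44498082e-01 -2.66696578e-01  1.65526910e+00 -4.44089210e-16
  1.75302013e+00  3.44498082e-01]
-1.0471975511965976 [ 3.44498082e-01 -2.66696578e-01  1.65526910e+00 -4.44089210e-16
  1.75302013e+00 -1.79100694e-01]
0.0 [ 3.44498082e-01 -2.66696578e-01  1.65526910e+00 -4.44089210e-16
  1.75302013e+00 -1.22629825e+00]
0.7853981633974483 [ 3.44498082e-01 -2.66696578e-01  1.65526910e+00 -4.44089210e-16
  1.75302013e+00 -2.01169641e+00]
1.5707963267948966 [ 3.44498082e-01 -2.66696578e-01  1.65526910e+00 -4.44089210e-16
  1.75302013e+00 -2.79709457e+00]
3.141592653589793 [ 3.44498082e-01 -2.66696578e-01  1.65526910e+00 -4.44089210e-16
  1.75302013e+00  1.91529441e+00]
[0.35414457 0.22837278 0.09033048] [0.39300231 0.25608838 0.11186349] ((373.462158203125, 243.15237426757812), (36.85090637207031, 24.623706817626953), 12.644498825073242)
```

```bash
python3 - <<'E'
from h import *
bot.goto([.36,.235,.32],qy(.22))
c=cap('wrist','w5.png'); np.save('w5.npy',c,allow_pickle=True)
Q=cloud(c)
s=(Q[...,2]>.085)&(abs(Q[...,0]-.375)<.045)&(abs(Q[...,1]-.243)<.045)&(Q[...,2]<.12)
v,u=np.nonzero(s); print(u.min(),u.max(),v.min(),v.max())
top=s&(Q[...,2]>.1); q=Q[top]; print(np.median(q[:,2]),cv2.minAreaRect((q[:,:2]*1000).astype(np.float32)),q[:,:2].mean(0))
cv2.imwrite('pics/w5z.png',cv2.resize(c['pixels'][max(0,v.min()-60):v.max()+60,u.min()-80:u.max()+80,::-1],None,fx=3.2,fy=3.2,interpolation=cv2.INTER_CUBIC))
foot=(Q[...,2]>.008)&(Q[...,2]<.03)&(abs(Q[...,0]-.375)<.045)&(abs(Q[...,1]-.243)<.045)
q=Q[foot]; print(len(q),q.min(0),q.max(0))
print(bot.get_time())
E
```

```text
277 295 179 209
0.10469073102973195 ((371.98974609375, 243.281005859375), (37.33710861206055, 23.132295608520508), 13.196341514587402) [0.3707578  0.24340959]
395 [0.33935554 0.22027781 0.00812956] [0.40302868 0.26754381 0.02253542]
18.3
```

View pics/w5.png

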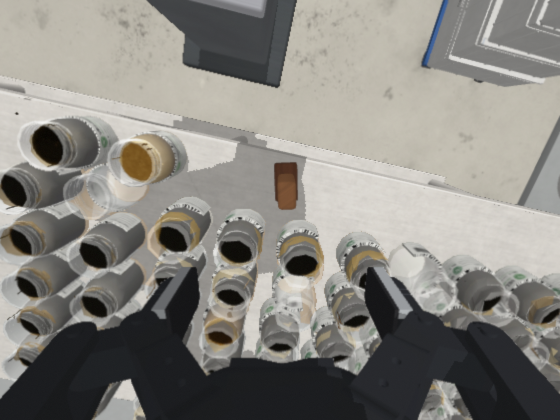

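View pics/w5z.png

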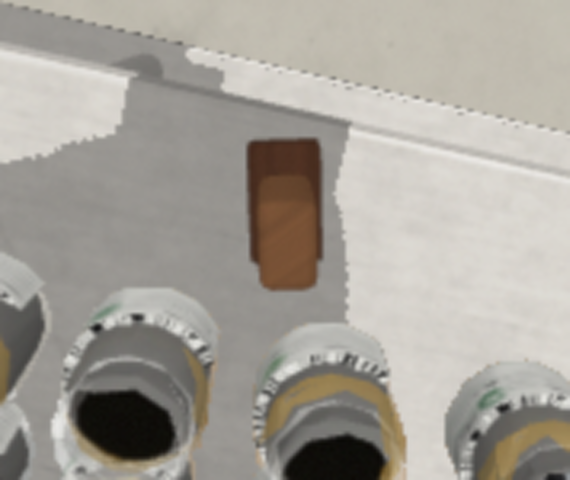

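Stamp is at (0.372, 0.2433) with yaw 0.230 rad. The footprint and top agree, the height of 0.1047 is right, and the handle measures 37×23. I'll grip it and lift it straight up.

```bash
python3 - <<'E'
from h import *
bot.command_gripper(0.045)
q=qy(.230)
bot.goto([.372,.2433,.20],q)
bot.movel([.372,.2433,.060],vel=.12)
print(bot.get_wrist_force().round(2))
bot.command_gripper(0.0,60)
print(bot.get_gripper_width(),bot.get_tool_pos(),bot.get_wrist_force().round(2))
bot.movel([.372,.2433,.10],vel=.06)
c=cap('wrist','w6.png'); np.save('w6.npy',c,allow_pickle=True)
c=cap('side'); cv2.imwrite('pics/s6.png',cv2.resize(c['pixels'][150:270,190:330,::-1],None,fx=4.5,fy=4.5,interpolation=cv2.INTER_CUBIC))
print(bot.get_gripper_width(),bot.get_wrist_force().round(2),bot.get_ft_torque().round(3),bot.get_time())
E
```

```text
[0.34 0.47 0.75]
0.023469592801336495 [0.37239778 0.24349013 0.06063518] [-1.91  0.76  6.75]
0.023503085249574077 [ 0.37 -0.33 -0.39] [ 0.02  -0.011 -0.001] 21.875
```

View pics/w6.png

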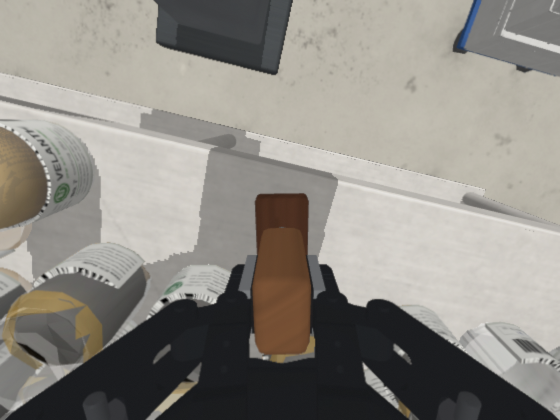

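View pics/s6.png

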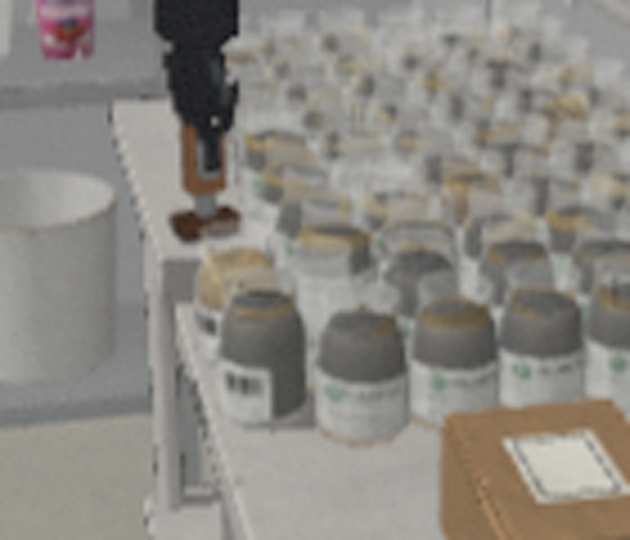

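```bash
python3 - <<'E'
from h import *
c=np.load('w6.npy',allow_pickle=True).item(); Q=cloud(c)
p=bot.get_tool_pos(); q=bot.get_orientation(); Rm=R.from_quat([q[1],q[2],q[3],q[0]]).as_matrix()
print(p,Rm.round(4).tolist())
T=(Q-p)@Rm  # tool coords
h=cv2.cvtColor(c['pixels'],cv2.COLOR_RGB2HSV)
br=(h[...,0]<14)&(h[...,1]>110)
br[:185]=0; br[:,:240]=0; br[:,325:]=0
for n,lo,hi in(('handle top',-.06,-.02),('foot',.02,.08)):
    s=br&(T[...,2]>lo)&(T[...,2]<hi); t=T[s]
    if n=='handle top':
        zt=np.median(t[:,2]); t=t[abs(t[:,2]-zt)<.004]
    else:
        zt=np.percentile(t[:,2],30); print(np.percentile(t[:,2],[5,30,50,70,95]))
    if len(t): print(n,len(t),zt,t.min(0).round(4),t.max(0).round(4),cv2.minAreaRect((t[:,:2]*1000).astype(np.float32)))
for v in range(195,350,8): print(v,T[v,282].round(4),br[v,282])
E
```

```text
[0.37181235 0.24321766 0.09962009] [[-0.228, 0.9737, -0.0006], [0.9737, 0.228, -0.0003], [-0.0001, -0.0006, -1.0]]
handle top 4220 -0.0439167544631822 [-0.0118 -0.0199 -0.0466] [ 0.0121  0.017  -0.0399] ((0.21857643127441406, -1.3799724578857422), (36.83751678466797, 23.868450164794922), 89.17637634277344)
[0.03934764 0.04009874 0.04049819 0.04094918 0.04503674]
foot 1898 0.04009873653099127 [-0.0169 -0.0306  0.0382] [0.0174 0.0107 0.0519] ((0.24344444274902344, -9.977876663208008), (41.33256149291992, 34.27812957763672), 89.99866485595703)
195 [ 0.0006 -0.0301  0.0477] True
203 [ 0.0006 -0.0263  0.0414] True
211 [ 0.0006 -0.0211  0.0403] True
219 [ 0.0006 -0.0157  0.0397] True
227 [ 0.0006 -0.0098  0.0402] False
235 [ 0.0005 -0.0191  0.0029] True
243 [ 0.0005 -0.019  -0.0077] True
251 [ 0.0005 -0.0191 -0.0174] True
259 [ 0.0004 -0.0188 -0.0251] True
267 [ 0.0004 -0.0191 -0.0332] True
275 [ 0.0004 -0.0188 -0.0393] True
283 [ 0.0004 -0.0174 -0.0429] True
291 [ 0.0004 -0.0145 -0.0442] True
299 [ 0.0004 -0.0109 -0.0442] True
307 [ 0.0004 -0.0073 -0.0445] True
315 [ 0.0004 -0.0037 -0.0447] True
323 [ 0.0004  0.0002 -0.0446] True
331 [ 0.0004  0.0042 -0.0445] True
339 [ 0.0004  0.0089 -0.0438] True
347 [ 0.0004  0.0131 -0.0437] True
```

The stamp sits centred in the hand and upright: offset ≤0.3 mm, sole 60.5 mm below the TCP. Now I'll carry it across.

```bash
python3 - <<'E'
from h import *
q=qy(YAW-np.pi/2)
bot.movel([.372,.2433,.27],vel=.15)
bot.movel([.5202,-.346,.27],frame=q,vel=.15)
print(bot.get_tool_pos(),bot.get_time(),bot.get_gripper_width())
bot.movel([.5202,-.346,.175],vel=.08)
c=cap('wrist','w7.png'); np.save('w7.npy',c,allow_pickle=True)
c=cap('side'); np.save('s7.npy',c,allow_pickle=True);cv2.imwrite('pics/s7.png',cv2.resize(c['pixels'][170:350,200:400,::-1],None,fx=3.3,fy=3.3,interpolation=cv2.INTER_CUBIC))
print(bot.get_tool_pos(),bot.get_wrist_force().round(2))
E
```

```text
[ 0.52019272 -0.34584245  0.27009132] 27.3583 0.023212261354904208
[ 0.52032764 -0.34611694  0.17549287] [-0.63 -0.07 -2.2 ]
```

View pics/w7.png

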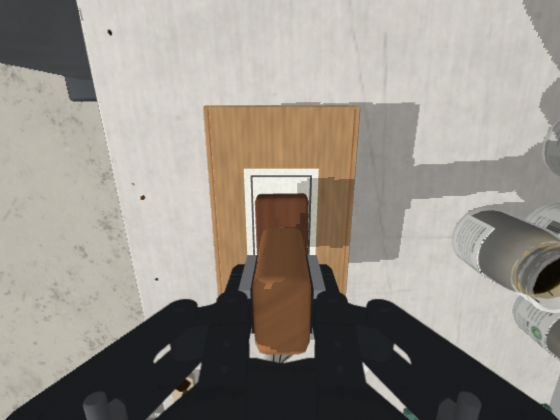

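View pics/s7.png

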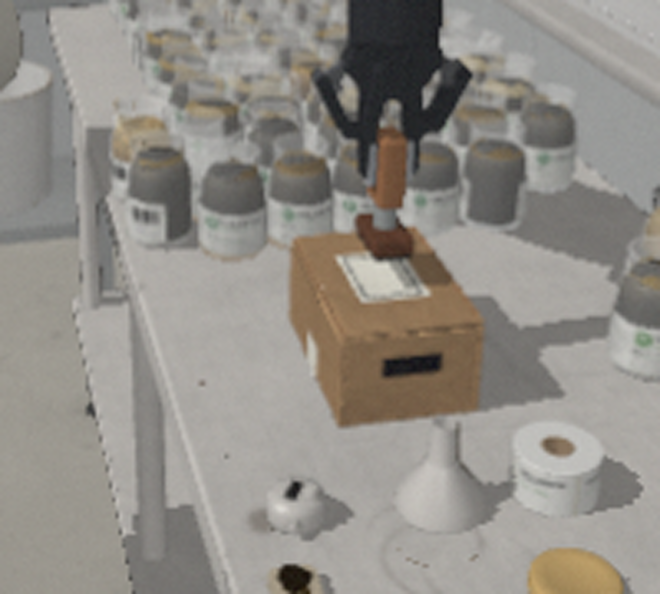

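```bash
python3 - <<'E'
from h import *
bot.movel([.5202,-.346,.157],vel=.05)
bot.dwell(.5)
c=cap('wrist','w8.png')
s=cap('side'); cv2.imwrite('pics/s8.png',cv2.resize(s['pixels'][220:300,270:350,::-1],None,fx=7,fy=7,interpolation=cv2.INTER_CUBIC))
cv2.imwrite('pics/w8z.png',cv2.resize(c['pixels'][150:270,210:350,::-1],None,fx=5,fy=5,interpolation=cv2.INTER_CUBIC))
p=bot.get_tool_pos(); print(p, bot.get_wrist_force().round(2))
q=bot.get_orientation(); Rm=R.from_quat([q[1],q[2],q[3],q[0]]).as_matrix()
print('axis',Rm[:,2].round(4),'heading',np.arctan2(Rm[1,1],Rm[0,1])+np.pi/2)
Q=cloud(c); T=(Q-p)@Rm; h=cv2.cvtColor(c['pixels'],cv2.COLOR_RGB2HSV)
br=(h[...,0]<14)&(h[...,1]>110); br[:160]=0;br[:,:240]=0;br[:,325:]=0
t=T[br&(T[...,2]>.035)&(T[...,2]<.048)&(abs(T[...,0])<.022)&(T[...,1]>-.034)]
print('foot',t.min(0).round(4),t.max(0).round(4))
# frame line: dark px on white near the carton top
dk=(h[...,2]<130)&(h[...,1]<80)&(abs(Q[...,2]-.0867)<.003)
v,u=np.nonzero(dk); W=plane(c,np.c_[u,v],.0865); d=W[:,:2]-p[:2]; t=np.c_[d@Rm[:2,0],d@Rm[:2,1]]
k=(abs(t[:,0])<.03)&(t[:,1]>-.045)&(t[:,1]<.0); t=t[k]; print('line',len(t),t.min(0).round(4),t.max(0).round(4))
fr=t[t[:,1]<-.033]; print('front line slope,y', np.polyfit(fr[:,0],fr[:,1],1))
for sg in(-1,1):
    g=t[(t[:,0]*sg>.02)&(t[:,1]>-.033)]; print('side',sg,len(g),np.polyfit(g[:,1],g[:,0],1) if len(g)>3 else '')
fl=Q[(h[...,0]<25)&(abs(Q[...,2]-.0867)<.006)]; print('flap z',np.percentile(fl[:,2],[5,50,95]))
print(bot.get_time())
E
```

```text
[ 0.52020364 -0.34602298  0.15703545] [-0.15 -0.44 -0.62]
axis [ 0. -0. -1.] heading -0.03605495919079682
foot [-0.0173 -0.0311  0.0383] [0.0172 0.011  0.0479]
line 309 [-0.0251 -0.0364] [ 0.0245 -0.0006]
front line slope,y [ 0.00084158 -0.03593521]
side -1 56 [ 0.00100119 -0.02454835]
side 1 105 [-0.0149522   0.02307806]
flap z [0.08356052 0.08665369 0.0878669 ]
29.9
```

View pics/w8z.png

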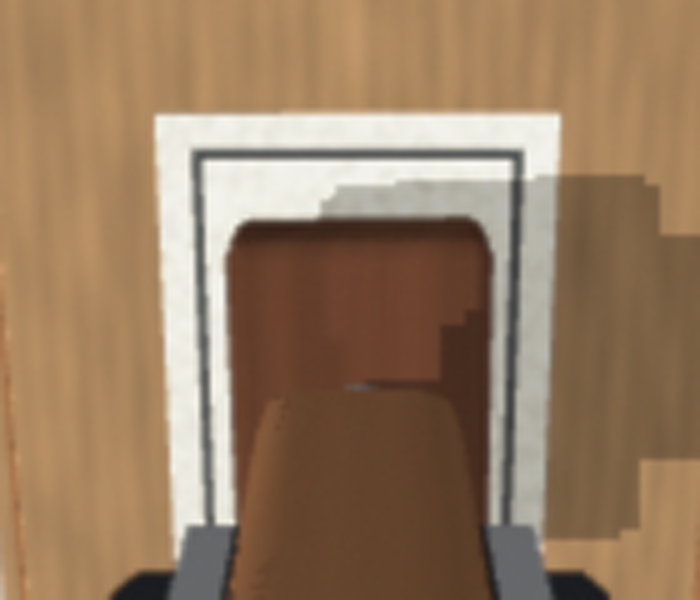

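View pics/s8.png

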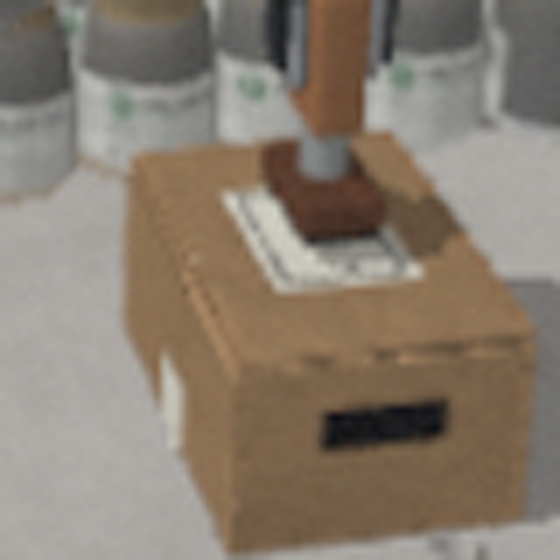

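```bash
python3 - <<'E'
from h import *
s=cap('side')
ey=np.array([-ex[1],ex[0]]); c=np.array([.5202,-.346])
def box(a,b,z): return [[*(c+i*a*ex+j*b*ey),z] for i,j in((-1,-1),(-1,1),(1,1),(1,-1))]
im=cv2.resize(s['pixels'][220:300,270:350,::-1],None,fx=7,fy=7,interpolation=cv2.INTER_CUBIC)
for P,col in((box(.024,.036,.0865),(0,255,0)),(box(.018,.030,.0995),(255,0,0)),(box(.018,.030,.1155),(0,0,255))):
    p=((proj(s,P)-[270,220]+.5)*7).astype(int); cv2.polylines(im,[p.reshape(-1,1,2)],True,col,1)
cv2.imwrite('pics/s9.png',im)
E
```

```text
(no output)
```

View pics/s9.png

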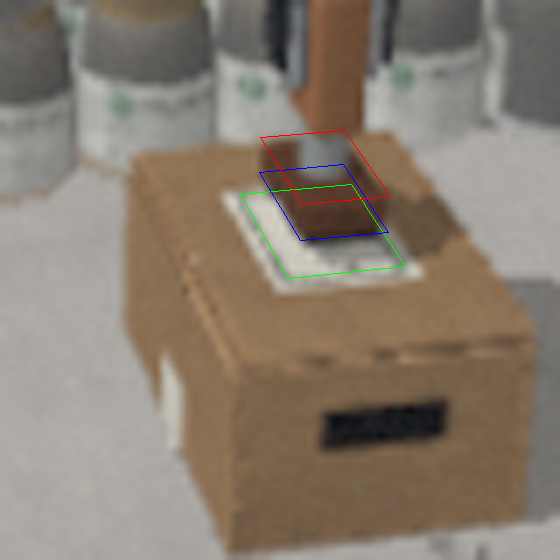

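The predicted outlines for the frame (green) and the foot's bottom and top (blue and red) match the side picture to within 1–2 raw pixels. The height and centring hold up, so I'm handing in.

```bash
python3 - <<'E'
from h import *
print(bot.get_joint_vel().round(4),bot.get_time(),bot.get_gripper_width()); print(bot.job_done())
E
```

```text
[-0.0009  0.0006 -0.0006 -0.0003  0.0001  0.0008] 29.95 0.023308420162476622
the job is handed in; nothing more can be done
None
```

I folded the inner flap shut, then the outer flap flat over it. I then gripped the stamp by its handle, carried it over the jars with the sole about 0.21 m up, and handed in at 29.95 s. The stamp is still held over the frame.

**Last checks**
- **Flap:** it is level at 86.6–86.9 mm along its whole length.
- **Height:** the sole is about 10 mm above the flap. The wrist force is about zero, so nothing is touching.
- **Centring:** the wrist camera puts the stamp within about 1 mm of the frame's centre.
- **Squareness and tilt:** the tool's heading is within 0.001 rad of the frame's, and the tool points straight down.

**Disagreements and limits**
- The line fit on one long side of the frame was off by 0.015 rad, in an area partly in shadow. The frame's front line and other side agreed to 0.001 rad, so I relied on those.
- The overlay in the side picture agreed to about 1–2 pixels.
- I saw no sign of disturbance to the loose items in the pictures, but did not measure each one again at the end.

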